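# Seal a loaded centrifuge bucket and lift it by its bayonet cap

### The arm

A 7-joint arm with a two-finger parallel gripper is mounted at the origin on a cart in front of the work surface, level with it; the furniture and walls round the work are solid. World frame = base frame: x ahead of the robot, y to its left, z up, the work surface at z = 0. Lengths are in mm, angles in rad, forces in N, time in s.
With the tool pointing down it reaches from about 425 to 875 mm from the base axis. Payload 9.9 kg.
Tool frame: the origin (TCP) lies on the centre line of the jaws, within the pads' length; the fingertips stand 19 mm ahead of it and the grasp point (between the pads) is the TCP; z points along the fingers, y is the line along which they close (so a half turn about z gives the same grasp; the last joint's range is limited). The gripper opens to 85 mm and grips with 20 to 120 N. Pads are 22 mm wide; open, the fingers measure 114 mm over their backs; the gripper's body (76 mm by 85 mm) begins 54 mm behind the grasp point. The pads swing forward as they close: fully open they stand 13 mm farther back than shut.
Start: joints at [-0.084, 0.576, 0.025, 1.437, -0.015, 1.129, -0.057], TCP at [675.003, 0.006, 250.289] pointing down, gripper open.
Joint ranges: [-2.76, 2.76], [-0.34, 2.15], [-1.52, 1.57], [0.19, 2.46], [-1.09, 4.23], [0.17, 1.99], [-2.82, 2.82]. Speed limits (rad/s): [2.22, 2.22, 3.01, 3.01, 3.14, 3.14, 3.14].

### API

Orientations are given as a unit quaternion [x, y, z, w].
In Python, from workcell import arm gives the robot as it stands. The module is installed in compiled form; this text tells all that it offers.
- The arm moves only by the tool send_rows, never from a script. Its arguments are lists of equal length, an entry for each row: "fingers": the closure, from 0 (fully open) to 1 (shut); "xyz": the shift along the world's x, y, z in cm, a list of three; "spin": the turn about the world's z in rad. In form: {"fingers": [fingers, ...], "xyz": [[dx, dy, dz], ...], "spin": [spin, ...]}. A call has 1 to 20 rows; each row is the pose to reach, as a shift and turn from the pose commanded when the call began; what a row does not reach only later rows make up. A row lasts 1/10 s, in which the tool goes at most 50 mm and 8.59 degrees, less where a joint would pass 70% of its speed; a pose out of reach is approached as far as the arm can. A call with a gripper value outside its range is refused whole. The fingers move at their own pace and stop on an object; "newtons" is the grip in N (left out, the last holds). Time passes only in rows, so rows that repeat a pose let the fingers close. It gives the time, the measured TCP pose, the force and the opening at its end, in the units of the state.
- arm.get_state(): the state, without advancing time (a new reading comes with each control period).
- arm.capture(name): name is "scene" or "side" or "wrist"; returns a dict with "frame" (480x640x3 uint8, red, green, blue), "range_z" (480x640 float32, mm along the optical axis (not along the pixel's ray), 0 where there is no reading), "fx", "fy", "cx", "cy" (pixels), "dist" ([k1, k2, p1, p2, k3] as OpenCV has them; the pictures are not rectified), "rvec" (rotation vector, rad) and "tvec" (3), from world to camera coordinates, as OpenCV has them. Camera axes: x right, y down, z forward; pixel columns grow to the right and rows downward; lengths in mm; the calibration is good to about 2 mm. A picture is of the moment at which its call begins.
- arm.close_job(): hands the job in, once; it reports no verdict.
The state is a dict: "t": time; "joints": joint angles; "joint_vel": joint speeds; "joint_torque": joint torques, N m; "eef_pos": TCP position; "tool_rot": TCP orientation; "ft_force": force on the tool from outside, world axes, zero at the start; "torque": the same for the moment, N m; "gripper_width": finger opening in mm.
Only numpy, scipy, OpenCV 4.12 (cv2) and the standard library are available. Lean on these libraries where they do the work, as an engineer would, in place of code of your own. Each camera call takes 0.05 s, during which the arm holds its last target. There are 200 camera calls.

### The job

Slide the open, loaded centrifuge bucket along the bench, without lifting or tipping it, into the open side of the capping stand until it sits fully home against the back. Fit the loose bayonet cap: push its lugs down through the notches of the mouth against the sprung sealing ring, turn it about a quarter turn clockwise to the stop and let it seat in its lock. Keep your grip on the cap's ridge, lift the sealed bucket upright out of the stand until its foot is about 8 cm above the bench, and finish holding it there, hanging still from its locked cap; leave the other things where they are.

Things in the scene. Friction and masses are not known exactly. Their poses are not given: they have to be found in the camera images.
- bucket: Open swing-out centrifuge bucket, 0.4 to 0.6 kg, loose: a square aluminium block 80 x 80 mm, metal rim 90 mm high, four small sample tubes inside. Origin: centre of its underside, z up. Its x axis starts within 0.5 rad of the stand's x axis and lies along it once home. Dark trunnion pockets on its two y faces (look only). It slides easily.
- bucket_mouth (a point): Centre of the mouth, at rim height, 90 mm above the bucket's origin. The mouth's metal lip leaves a 54 mm opening and is 6 mm thick. The lip has two opposite entry notches 16 mm wide; below it the cap's lugs turn clockwise only (seen from above), 80 degrees to stops. There the lip is hollowed 3 mm from below: the ring's spring lifts the lugs into it and so locks them.
- bucket_notch (a point): Middle of one of the two entry notches in the lip, at rim height, 30 mm from the mouth's centre, 80 degrees counter-clockwise (seen from above) from the bucket's +x axis. The other is opposite. The cap's lugs enter only there and lock 80 degrees clockwise from there, on the bucket's x axis.
- seal (a joint): Height of the black sprung sealing ring round the mouth, outer diameter 77, inner 67 mm: 0 = relaxed, top 100 mm above the bucket's underside; -0.009 m = fully pressed. It takes about 2 N to start and 14 N to press down fully. About -0.003 under a locked cap.
- cap: Loose grey bayonet cap, 0.10 kg, on its spigot. Origin: centre of the spigot's underside, z up. Spigot diameter 51 mm; two opposite lugs along the cap's +x and -x, 10 mm wide, reaching 32 mm from the axis, 2 to 7 mm above the origin; flange diameter 78 mm, 17 to 23 mm up; grip ridge along x, 56 mm long, 16 mm thick, 23 to 55 mm up. Either way round is the same.
- cap_grip (a point): Middle of the cap's grip ridge, on its axis, 46 mm above the cap's origin. Height above the bucket's underside (bucket upright): 129 mm as the flange meets the ring, under 123 mm for the lugs to pass below the lip and turn, 120 mm pressed fully down, 126 mm when locked.
- stand: Capping stand: low black U-shaped fork of slippery plastic screwed to the bench, 26 mm high, open on its -x side. Rails 84 mm clear apart, 16 mm thick, x from -38 to 54 mm; flared ends reach x = -88 mm, 116 mm clear apart there; back stop face at x = 40 mm. Origin: on the bench, where the bucket's origin is when home. Its x axis points into the stand, roughly to the robot's right (-y).
- sealed_bucket: A second bucket of the same size that already wears its locked cap (135 mm high in all), loose, 0.6 kg. Not to be disturbed. Origin: centre of its underside.
- carrier: Ivory analyser tube carrier, 32 x 188 x 97 mm, standing loose at the back. Not to be disturbed. Origin: centre of its underside, long side along its y axis.
- marker: Black marker, 116 mm long, 16 mm high, lying near the bench's front edge on the left. Not to be disturbed. Origin: centre of its underside.
- marker_cap: Cap of the marker, 59 x 25 x 16 mm, lying on the left of the bench. Not to be disturbed. Origin: centre of its underside.
There are look-alikes about, which are no part of the job. What is shaped like the cap but pink is not meant.

How it is judged (in metres and radians):
On the way, in this order (a step that is already met when the one before it is completed fails the run):
1. the open bucket stands home in the stand, flat on the bench (horizontal distance between bucket and stand below 0.006 m and angle between the x axis of bucket and the x axis of stand, either way round below 0.1 rad and height (world z) of bucket below 0.004 m), for 0.2 s.
2. the cap is pushed in, turned to its stop and locked in the bucket, which still stands in the stand (horizontal distance between bucket and stand below 0.02 m and height (world z) of bucket below 0.006 m and z of cap in the frame of bucket below 0.0825 m and horizontal distance between cap and bucket below 0.004 m and angle between the x axis of cap and the x axis of bucket, either way round below 0.16 rad), for 0.2 s.
At the end, for the whole second after the job is handed in: The robot grips the cap; the bucket hangs still and upright (0.2 rad) from it, underside 50 to 150 mm above the bench, touched by neither stand nor fingers; the cap is locked (origin 72 to 82.5 mm up in the bucket's frame, x axes within 0.16 rad) (height (world z) of bucket between 0.05 and 0.15 m and angle between bucket's own z axis and vertical below 0.2 rad and z of cap in the frame of bucket between 0.072 and 0.0825 m and angle between the x axis of cap and the x axis of bucket, either way round below 0.16 rad and contact force between the fingers and cap above 3 N and contact force between the fingers and bucket below 0.5 N and contact force between bucket and stand below 0.1 N and linear speed of bucket below 0.03 m/s); the arm keeps its last pose, push and grip.
It fails at once if the bucket is tipped by more than 0.4 rad (angle between bucket's own z axis and vertical above 0.4 rad).
It fails at once if the bucket is lifted off the bench before its cap is locked (height (world z) of bucket above 0.02 m and (z of cap in the frame of bucket above 0.085 m or angle between the x axis of cap and the x axis of bucket, either way round above 0.3 rad)).
It fails at once if the sealed bucket or another bystander is moved by more than 30 mm (distance of any of sealed_bucket, carrier, marker, marker_cap from where it was at the start of the episode above 0.03 m).
It also fails if it takes over 72 s, if anything falls off the work surface, if the arm or the gripper's body presses on something with over 40 N, if the wrist force passes 120 N, or if a joint passes its speed limit or range.

## Working session

There is one attempt and no reset: what is moved stays moved. The work goes in short steps, Python scripts to look and compute and a tool call to move; the robot and the scene stay as the last step left them, time stands still between calls to the robot, and variables do not carry over. Pictures are saved under pics/ and viewed, on a budget of 10 in all, crops included, one or two more only if the job needs it, and the job is handed in when it is done.

Besides the shell and the picture viewer there is one more tool, called after "Emit:" as name(argument=value, ...) on one line, values as JSON. send_rows: Moves the arm, as the interface text tells. Its arguments: {"type":"object","properties":{"fingers":{"type":"array"},"xyz":{"type":"array"},"spin":{"type":"array"},"newtons":{"type":"number"}},"required":["fingers","xyz","spin"]}

```bash
mkdir -p pics
cat > h.py <<'E'
import numpy as np, cv2
from workcell import arm
def cap(n,save=None):
    c=arm.capture(n)
    c['K']=np.array([[c['fx'],0,c['cx']],[0,c['fy'],c['cy']],[0,0,1.]]);c['d']=np.array(c['dist'],float)
    c['R']=cv2.Rodrigues(np.array(c['rvec'],float))[0];c['t']=np.array(c['tvec'],float).ravel()
    if save: cv2.imwrite('pics/'+save,cv2.cvtColor(c['frame'],cv2.COLOR_RGB2BGR))
    return c
def und(c,uv): return cv2.undistortPoints(np.array(uv,float).reshape(-1,1,2),c['K'],c['d']).reshape(-1,2)
def plane(c,uv,z):
    n=und(c,uv); r=np.c_[n,np.ones(len(n))]@c['R']; o=-c['R'].T@c['t']
    return o+r*((z-o[2])/r[:,2])[:,None]
def cloud(c):
    v,u=np.mgrid[0:480,0:640]; n=und(c,np.c_[u.ravel(),v.ravel()]); z=c['range_z'].reshape(-1,1)
    P=(np.c_[n,np.ones(len(n))]*z-c['t'])@c['R']; P[z[:,0]<=0]=np.nan
    return P.reshape(480,640,3)
E
python3 - <<'E'
from h import *
for n in ('scene','side','wrist'):
    c=cap(n,n+'0.png'); print(n,-c['R'].T@c['t'],c['fx'])
a=[cv2.imread(f'pics/{n}0.png') for n in('side','wrist')]
cv2.imwrite('pics/sw.png',cv2.resize(np.hstack(a),(800,300)))
E
```

```text
scene [  25.75502535 1051.16175676  859.22198471] 534.1766754431471
side [ 487.36471018 1141.39059856  773.0072003 ] 593.9608459758355
wrist [675.27249897  73.12426937 373.20221475] 341.408521571108
```

View pics/scene0.png

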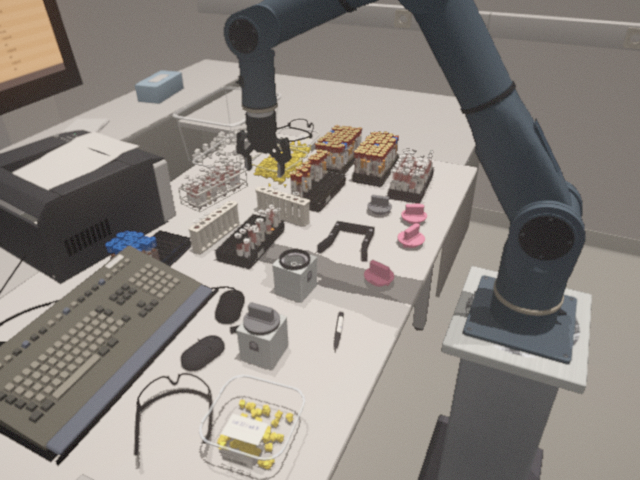

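View pics/sw.png

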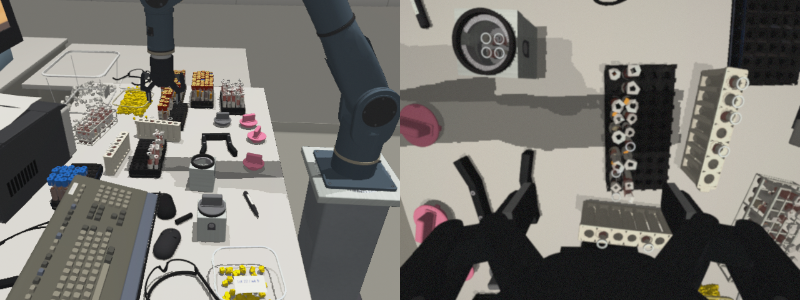

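The scene view shows the open bucket at (295,275), the black U-shaped stand at (348,240), the grey cap at (378,204), the sealed bucket at (262,335), and pink decoys. Next I'll merge the depth data into a top-down view.

Run:
```python
from h import *
img=np.zeros((600,800,3),np.uint8);H=np.full((600,800),-99.)
for n in ('scene','side','wrist'):
    c=cap(n);P=cloud(c);np.savez('c_'+n,P=P,f=c['frame'])
    p=P.reshape(-1,3);f=c['frame'].reshape(-1,3)[:,::-1]
    ok=np.isfinite(p[:,0])&(p[:,2]<180)&(p[:,2]>-20);p=p[ok];f=f[ok]
    # 1mm/px : col = 350-y , row = 850-x  (up = +x, left = +y)
    col=(400-p[:,1]).astype(int);row=(900-p[:,0]).astype(int)
    k=(col>=0)&(col<799)&(row>=0)&(row<599)
    for r,cc,z,q in zip(row[k],col[k],p[k,2],f[k]):
        for a in(0,1):
            for b in(0,1):
                if z>H[r+a,cc+b]: H[r+a,cc+b]=z;img[r+a,cc+b]=q
cv2.imwrite('pics/top.png',img);np.save('H',H)
```

```text
(no output)
```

View pics/top.png

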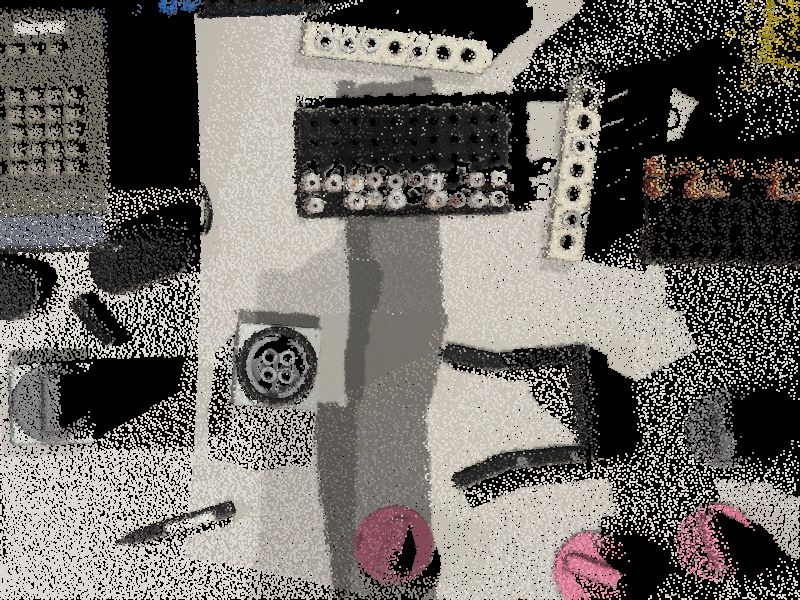

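The top view maps as col = 400−y, row = 900−x. The bucket is near x 535, y 122, the stand is around x 495, y −130 and opens to the left, and the grey cap is near x 472, y −310. Next I'll measure the bucket and stand more precisely.

Run:
```python
from h import *
def sel(n,x0,x1,y0,y1,z0,z1):
    d=np.load(f'c_{n}.npz');P=d['P'].reshape(-1,3);f=d['f'].reshape(-1,3)
    k=(P[:,0]>x0)&(P[:,0]<x1)&(P[:,1]>y0)&(P[:,1]<y1)&(P[:,2]>z0)&(P[:,2]<z1)
    return P[k],f[k].astype(int)
for n in('scene','side','wrist'):
    P,f=sel(n,470,620,40,200,70,96)
    P=P[P[:,2]>86]
    if len(P)>20: print(n,'bucket',len(P),np.median(P[:,2]),cv2.minAreaRect(P[:,:2].astype(np.float32)))
    P,f=sel(n,470,620,40,200,97,105)
    if len(P)>20: print('   ring',len(P),np.median(P[:,2]),cv2.minAreaRect(P[:,:2].astype(np.float32)))
    P,f=sel(n,410,570,-205,-30,20,32)
    k=f.max(1)<90;P=P[k]
    if len(P)>20:
        print('   stand',len(P),np.median(P[:,2]),cv2.minAreaRect(P[:,:2].astype(np.float32)))
        for a,b in((500,570),(420,480)):
            q=P[(P[:,0]>a)&(P[:,0]<b)&(P[:,1]<-85)&(P[:,1]>-165)]
            if len(q)>20: print('     rail',len(q),np.polyfit(q[:,1],q[:,0],1),np.polyval(np.polyfit(q[:,1],q[:,0],1),-130), 'edges',np.percentile(q[:,0],[2,98]))
        q=P[(P[:,0]>470)&(P[:,0]<520)]
        if len(q)>20: print('     back',len(q),np.polyfit(q[:,0],q[:,1],1),np.percentile(q[:,1],[2,98]))
    P,f=sel(n,420,530,-370,-250,14,80)
    if len(P)>20:
        g=np.histogram(P[:,2],bins=range(14,82,4));print('   cap',g[0])
        for a,b in((19,27),(45,60)):
            q=P[(P[:,2]>a)&(P[:,2]<b)]
            if len(q)>10: print('    z',a,b,cv2.minAreaRect(q[:,:2].astype(np.float32)))
```

```text
scene bucket 384 90.9639243764585 ((533.5774536132812, 122.82366943359375), (86.7255859375, 84.42955780029297), 86.6014633178711)
   ring 184 100.16334523439474 ((534.202880859375, 123.79264831542969), (73.4749755859375, 78.45108795166016), 25.452707290649414)
   stand 354 26.02494765769807 ((489.49603271484375, -118.48287200927734), (136.30567932128906, 146.11013793945312), 5.9779133796691895)
     rail 65 [-8.09604490e-02  5.27049372e+02] 537.5742300772264 edges [531.06861911 544.63984118]
     rail 65 [-1.69483540e-01  4.16229797e+02] 438.2626570665026 edges [427.00600947 450.06553037]
     back 65 [ 6.45127204e-02 -2.11149930e+02] [-188.29892993 -171.85255549]
   cap [ 1 37 99 45 19 20 23 20 18 26 39  5  0  0  0  0]
    z 19 27 ((467.2413024902344, -314.4317321777344), (74.39450073242188, 58.92133331298828), 18.354394912719727)
    z 45 60 ((469.68701171875, -321.6965637207031), (54.56744384765625, 20.28412437438965), 3.0124707221984863)
side bucket 477 91.06677563657334 ((534.220947265625, 124.88556671142578), (82.94422149658203, 80.39382934570312), 85.9569320678711)
   ring 286
[... 1027 characters left out ...]
11719), (76.95411682128906, 77.57963562011719), 56.02650451660156)
   stand 2151 25.723238030502646 ((484.4229431152344, -115.53575897216797), (143.15753173828125, 141.1961212158203), 89.9631576538086)
     rail 191 [2.78876566e-01 5.65542431e+02] 529.2884778892036 edges [531.86379605 547.44262697]
     rail 881 [-1.64269543e-01  4.21452930e+02] 442.8079702799954 edges [427.16941732 451.57364371]
   cap [  0  12  31   5   3  16  16  23  28  63 119   0   0   0   0   0]
    z 19 27 ((437.2154235839844, -322.2393493652344), (27.13709831237793, 8.281904220581055), 87.0625228881836)
    z 45 60 ((456.1149597167969, -326.8432312011719), (23.780485153198242, 17.622478485107422), 11.046828269958496)
```

Emit:
send_rows(fingers=[0, 0, 0, 0, 0, 0, 0, 0, 0, 0], xyz=[[-3, -3, 0], [-6, -6, 0], [-9, -9, 0], [-12, -12, 0], [-15, -15, 0], [-18, -19, 0], [-18.5, -19.5, 0], [-18.5, -19.5, 0], [-18.5, -19.5, 0], [-18.5, -19.5, 0]], spin=[0, 0, 0, 0, 0, 0, 0, 0, 0, 0])

```text
t: 1.3
eef_pos: [491.1, -193.5, 250.2]
tool_rot: [0.706, 0.708, 0.0, -0.0]
ft_force: [-0.1, 0.3, 0.4]
gripper_width: 85.6
```

Run:
```python
from h import *
s=arm.get_state();print(s['t'],s['eef_pos'],s['tool_rot'],s['joints'],s['ft_force'])
c=cap('wrist','w1.png');P=cloud(c);np.savez('c_w1',P=P,f=c['frame']);print(-c['R'].T@c['t'])
```

```text
1.3 [ 491.13695268 -193.46708884  250.17800066] [ 7.06230831e-01  7.07981553e-01  3.49699520e-04 -1.06926716e-04] [ 0.25300514  0.35775727  0.04702988  1.82612202 -0.02100306  0.95804147
  0.31161538] [-0.07515065  0.31639148  0.40432229]
[ 491.3797188  -120.45362662  373.90006143]
```

View pics/w1.png

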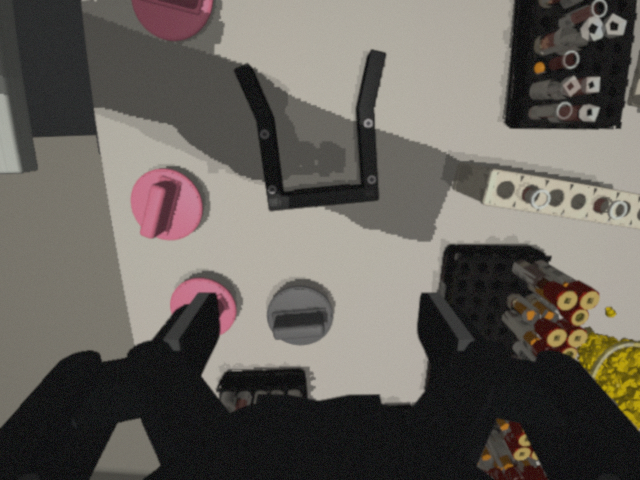

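The stand is seen in full: screws at (265,133), (368,123), (272,190) and (371,180), back bar around (322,196). The grey cap is at (300,312) with its ridge along the image horizontal.

```bash
cat > st.py <<'E'
from h import *
d=np.load('c_w1.npz');P=d['P'];f=d['f'].astype(int)
c=cap('wrist')
X=plane(c,[(265,133),(368,123),(272,190),(371,180)],26);print(X)
blk=((f.max(2)<75)&(P[...,2]>18)&(P[...,2]<32))
V,U=np.nonzero(blk); k=(V<225)&(V>40)&(U>225)&(U<395);V,U=V[k],U[k]
W=plane(c,np.c_[U,V],26)[:,:2]
# straight part: iterate frame
th=np.radians(-83.5);o=np.array([494,-132.])
for i in range(4):
    ux=np.array([np.cos(th),np.sin(th)]);uy=np.array([-ux[1],ux[0]])
    a=(W-o)@ux;b=(W-o)@uy
    L=(a>-33)&(a<34)&(b>30);R=(a>-33)&(a<34)&(b<-30);B=(abs(b)<36)&(a>30)
    pl=np.polyfit(a[L],b[L],1);pr=np.polyfit(a[R],b[R],1);pb=np.polyfit(b[B],a[B],1)
    print(np.degrees(th),o,pl,pr,pb,'back',np.percentile(a[B],[2,98]),'L',np.percentile(b[L],[2,98]),'R',np.percentile(b[R],[2,98]))
    th+=np.arctan((pl[0]+pr[0])/2); o=o+ux*(pb[1]-47)+uy*(pl[1]+pr[1])/2
# cap
print('stand',o,np.degrees(th))
m=(P[...,0]>400)&(P[...,0]<540)&(P[...,1]<-240)&(P[...,1]>-380)&(f.max(2)-f.min(2)<25)
V,U=np.nonzero(m&(P[...,2]>15)&(P[...,2]<28));print('flange',len(V),cv2.minEnclosingCircle(np.array(plane(c,np.c_[U,V],23)[:,:2],np.float32)),np.median(P[V,U,2]))
V,U=np.nonzero(m&(P[...,2]>50)&(P[...,2]<60));q=plane(c,np.c_[U,V],55)[:,:2];print('ridge',len(V),cv2.minAreaRect(q.astype(np.float32)),np.median(P[V,U,2]))
E
python3 st.py
```

```text
[[ 439.21128765 -121.07770366   26.        ]
 [ 540.12425003 -111.35014886   26.        ]
 [ 444.27355281 -177.60815576   26.        ]
 [ 545.42315034 -167.06793504   26.        ]]
-83.5 [ 494. -132.] [3.70555399e-03 4.57119516e+01] [-5.14319295e-04 -5.25801051e+01] [2.87498952e-02 5.24324278e+01] back [43.56751422 61.42604224] L [38.09608127 53.61395477] R [-60.61378986 -44.54997239]
-83.40857793786884 [ 491.20296628 -137.78625592] [9.50487341e-03 4.90471607e+01] [ 2.71084629e-04 -4.91396255e+01] [2.34278713e-02 4.69406204e+01] back [38.11797766 55.90558326] L [41.51451015 56.97752839] R [-57.15577815 -41.15463511]
-83.12851960014997 [ 491.15022338 -137.73257581] [3.56262623e-03 4.90925029e+01] [-4.68547299e-03 -4.90877015e+01] [2.85369095e-02 4.70017757e+01] back [38.15999418 56.07889181] L [41.56258091 57.04843419] R [-57.08719807 -41.08599749]
-83.16068678684053 [ 491.15281931 -137.73405157] [3.64145160e-03 4.90877736e+01] [-3.98756024e-03 -4.90880962e+01] [2.78865208e-02 4.70007914e+01] back [38.15363044 56.06063674] L [41.55113301 57.04955629] R [-57.08831856 -41.09188016]
stand [ 491.15275341 -137.73485652] -83.17060206884454
flange 1918 ((470.6678466796875, -325.1311950683594), 39.00954055786133) 23.158508022763804
ridge 715 ((470.5673522949219, -323.8985290527344), (55.70228576660156, 17.734893798828125), 5.870020389556885) 54.54095827437705
```

Stand: (491.5, −137.5), x axis at about −84.4°. Cap: (470.6, −324.5), ridge at +5.9°. Bucket: (533.7, 122.6), x axis at −94.1°. I'll move above the bucket.

Emit:
send_rows(fingers=[0, 0, 0, 0, 0, 0, 0, 0, 0, 0, 0, 0, 0], xyz=[[0.6, 4, 0], [1.2, 8, 0], [1.8, 12, 0], [2.4, 16, 0], [3, 20, 0], [3.6, 24, 0], [4, 28, 0], [4.4, 31.7, -2], [4.4, 31.7, -6], [4.4, 31.7, -9], [4.4, 31.7, -9], [4.4, 31.7, -9], [4.4, 31.7, -9]], spin=[0, 0, 0, -0.074, -0.074, -0.074, -0.074, -0.074, -0.074, -0.074, -0.074, -0.074, -0.074])

```text
t: 2.7
eef_pos: [535.0, 122.3, 161.9]
tool_rot: [0.733, 0.68, 0.001, 0.001]
ft_force: [-0.7, -0.5, 0.6]
gripper_width: 85.3
```

Run:
```python
from h import *
s=arm.get_state();print(s['t'],s['eef_pos'],s['ft_force'])
c=cap('wrist','w2.png');P=cloud(c);f=c['frame'].astype(int)
def fit(z0,z1,zz):
    m=(P[...,0]>460)&(P[...,0]<610)&(P[...,1]>50)&(P[...,1]<200)&(P[...,2]>z0)&(P[...,2]<z1)
    V,U=np.nonzero(m);q=plane(c,np.c_[U,V],zz)[:,:2].astype(np.float32);return len(V),cv2.minAreaRect(q),cv2.minEnclosingCircle(q)
print(fit(86,94,90));print(fit(97,103,100))
print(np.nanmedian(P[200:260,250:390,2]))
```

```text
2.7 [535.02666919 122.33832125 161.8984291 ] [-0.72558563 -0.49342637  0.62947963]
(6432, ((533.9371337890625, 123.1920166015625), (80.55592346191406, 80.3938217163086), 85.71614837646484), ((533.8255615234375, 122.93157958984375), 56.1937255859375))
(3659, ((533.8909301757812, 122.90974426269531), (76.5896224975586, 77.27653503417969), 85.6871337890625), ((533.93798828125, 122.67538452148438), 39.00608444213867))
89.16139837956902
```

View pics/w2.png

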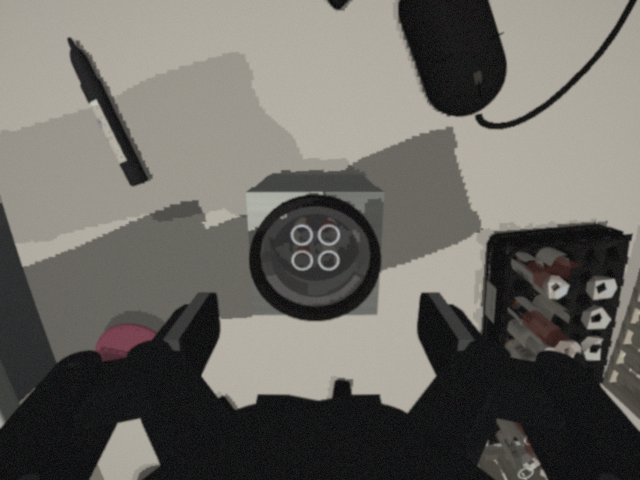

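The bucket is centred between the fingers in the image (bucket at col 315, finger midline at col 318). Descending astride it.

Emit:
send_rows(fingers=[0, 0, 0, 0, 0, 0, 0, 0, 0, 0], xyz=[[-0.1, 0, 0], [-0.1, 0, -1], [-0.1, 0, -2], [-0.1, 0, -3], [-0.1, 0, -4], [-0.1, 0, -5], [-0.1, 0, -5.5], [-0.1, 0, -6], [-0.1, 0, -6], [-0.1, 0, -6]], spin=[0, 0, 0, 0, 0, 0, 0, 0, 0, 0])

```text
t: 3.75
eef_pos: [533.1, 122.0, 100.4]
tool_rot: [0.733, 0.68, 0.0, 0.0]
ft_force: [-0.1, 0.1, -0.4]
gripper_width: 85.2
```

Emit:
send_rows(fingers=[0, 0, 0, 0, 0, 0, 0, 0, 0], xyz=[[0.05, 0, 0], [0.05, 0, -0.5], [0.05, 0, -1], [0.05, 0, -1.5], [0.05, 0, -2], [0.05, 0, -3], [0.05, 0, -4], [0.05, 0, -4], [0.05, 0, -4]], spin=[0, 0, 0, 0, 0, 0, 0, 0, 0])

```text
t: 4.65
eef_pos: [533.3, 122.0, 59.8]
tool_rot: [0.733, 0.68, -0.0, -0.0]
ft_force: [-0.3, -0.3, -0.4]
gripper_width: 85.4
```

Emit:
send_rows(fingers=[0.3, 0.3, 0.3, 0.3, 0.3, 0.3], xyz=[[0, 0, 0], [0, 0, 0], [0, 0, 0], [0, 0, 0], [0, 0, 0], [0, 0, 0]], spin=[0, 0, 0, 0, 0, 0], newtons=30)

```text
t: 5.25
eef_pos: [533.4, 122.1, 60.4]
tool_rot: [0.733, 0.68, -0.0, -0.0]
ft_force: [-1.0, 0.4, -1.7]
gripper_width: 79.8
```

Emit:
send_rows(fingers=[0.3, 0.3, 0.3, 0.3, 0.3, 0.3, 0.3, 0.3, 0.3, 0.3, 0.3, 0.3], xyz=[[-0.6, -1.2, 0], [-1.2, -2.4, 0], [-1.8, -3.6, 0], [-2.4, -4.8, 0], [-3, -6, 0], [-3.6, -7.2, 0], [-4.2, -8.4, 0], [-4.8, -9.6, 0], [-5.4, -10.6, 0], [-5.7, -11, 0], [-5.7, -11, 0], [-5.7, -11, 0]], spin=[0.02, 0.04, 0.06, 0.08, 0.1, 0.12, 0.14, 0.15, 0.16, 0.169, 0.169, 0.169])

```text
t: 6.45
eef_pos: [476.3, 11.8, 60.3]
tool_rot: [0.673, 0.74, -0.0, -0.0]
ft_force: [-1.5, -1.5, -0.7]
gripper_width: 79.7
```

Run:
```python
from h import *
s=arm.get_state();print(s['t'],s['eef_pos'],s['ft_force'],s['gripper_width'])
for n in('side','scene'):
    c=cap(n,n+'3.png');P=cloud(c).reshape(-1,3)
    k=(P[:,0]>400)&(P[:,0]<560)&(P[:,1]>-60)&(P[:,1]<100)&(P[:,2]>86)&(P[:,2]<95);print(k.sum(),cv2.minAreaRect(P[k,:2].astype(np.float32)))
a=cv2.imread('pics/side3.png')[120:420,240:640];b=cv2.imread('pics/scene3.png')[120:420,200:600]
cv2.imwrite('pics/p3.png',np.hstack([a,b]))
```

```text
6.45 [476.31950526  11.8357213   60.32029817] [-1.54417001 -1.47187656 -0.65517813] 79.68181589745863
391 ((475.9717712402344, 26.637123107910156), (98.15547180175781, 90.13470458984375), 47.29536819458008)
242 ((480.83477783203125, 27.31755828857422), (83.97093200683594, 94.90357208251953), 56.901641845703125)
```

View pics/p3.png

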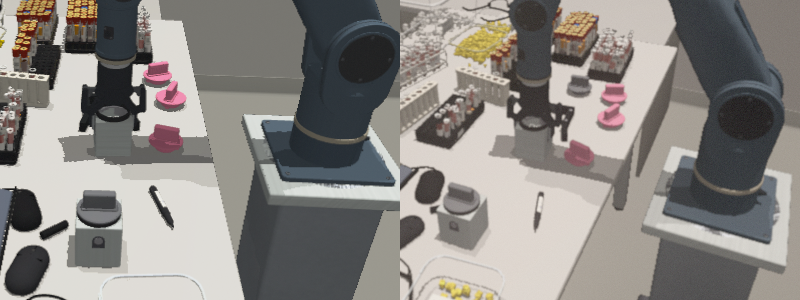

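The bucket is moving upright with the gripper. Now sliding it into the stand.

Emit:
send_rows(fingers=[0.3, 0.3, 0.3, 0.3, 0.3, 0.3, 0.3, 0.3, 0.3, 0.3, 0.3, 0.3, 0.3, 0.3], xyz=[[0.12, -1.2, 0], [0.24, -2.4, 0], [0.36, -3.6, 0], [0.48, -4.8, 0], [0.6, -6, 0], [0.72, -7.2, 0], [0.84, -8.4, 0], [0.96, -9.6, 0], [1.08, -10.8, 0], [1.2, -12, 0], [1.3, -13, 0], [1.4, -14, 0], [1.45, -14.5, 0], [1.45, -14.5, 0]], spin=[0, 0, 0, 0, 0, 0, 0, 0, 0, 0, 0, 0, 0, 0])

```text
t: 7.95
eef_pos: [491.1, -134.6, 60.4]
tool_rot: [0.673, 0.739, -0.0, 0.0]
ft_force: [0.5, -2.9, 2.1]
gripper_width: 79.6
```

Emit:
send_rows(fingers=[0.3, 0.3, 0.3, 0.3, 0.3, 0.3], xyz=[[0.02, -0.15, 0], [0.03, -0.3, 0], [0.04, -0.45, 0], [0.05, -0.55, 0], [0.05, -0.6, 0], [0.05, -0.6, 0]], spin=[0, 0, 0, 0, 0, 0])

```text
t: 8.55
eef_pos: [491.3, -136.3, 60.4]
tool_rot: [0.672, 0.741, 0.001, -0.001]
ft_force: [-1.3, 9.9, 8.4]
gripper_width: 79.5
```

Emit:
send_rows(fingers=[0.3, 0.3, 0.3, 0.3], xyz=[[0, -0.1, 0], [0.01, -0.2, 0], [0.01, -0.2, 0], [0.01, -0.2, 0]], spin=[0, 0, 0, 0])

```text
t: 8.95
eef_pos: [491.3, -136.6, 60.5]
tool_rot: [0.671, 0.742, 0.001, -0.002]
ft_force: [-3.9, 16.1, 13.5]
gripper_width: 79.7
```

Emit:
send_rows(fingers=[0.3, 0.2, 0, 0, 0, 0, 0, 0, 0, 0, 0, 0, 0, 0], xyz=[[0, 0.3, 0], [0, 0.5, 0], [0, 0.5, 0], [0, 0.5, 0], [0, 0.5, 0], [0, 0.5, 0.5], [0, 0.5, 1.5], [0, 0.5, 3], [0, 0.5, 5], [0, 0.5, 8], [0, 0.5, 12], [0, 0.5, 16], [0, 0.5, 16], [0, 0.5, 16]], spin=[0, 0, 0, 0, 0, 0, 0, 0, 0, 0, 0, 0, 0, 0])

```text
t: 10.35
eef_pos: [491.9, -136.2, 221.8]
tool_rot: [0.673, 0.74, 0.001, 0.001]
ft_force: [0.4, 0.1, -0.1]
gripper_width: 85.0
```

Run:
```python
from h import *
s=arm.get_state();print(s['t'],s['eef_pos'],s['ft_force'],s['gripper_width'])
c=cap('wrist','w4.png');P=cloud(c);f=c['frame'].astype(int)
for z0,z1,zz in((86,94,90),(97,103,100)):
    m=(P[...,0]>420)&(P[...,0]<560)&(P[...,1]>-210)&(P[...,1]<-60)&(P[...,2]>z0)&(P[...,2]<z1)
    V,U=np.nonzero(m);q=plane(c,np.c_[U,V],zz)[:,:2].astype(np.float32);print(len(V),cv2.minAreaRect(q),cv2.minEnclosingCircle(q))
```

```text
10.35 [ 491.89089999 -136.16678967  221.75327366] [ 0.36537896  0.11206707 -0.09826302] 84.99697807751907
4090 ((492.13616943359375, -135.476806640625), (80.34901428222656, 80.11346435546875), 5.412672519683838) ((492.269775390625, -135.57589721679688), 56.12651824951172)
2227 ((491.9782409667969, -135.78213500976562), (76.83536529541016, 77.37628936767578), 5.407238483428955) ((492.15264892578125, -135.8094024658203), 38.92662048339844)
```

View pics/w4.png

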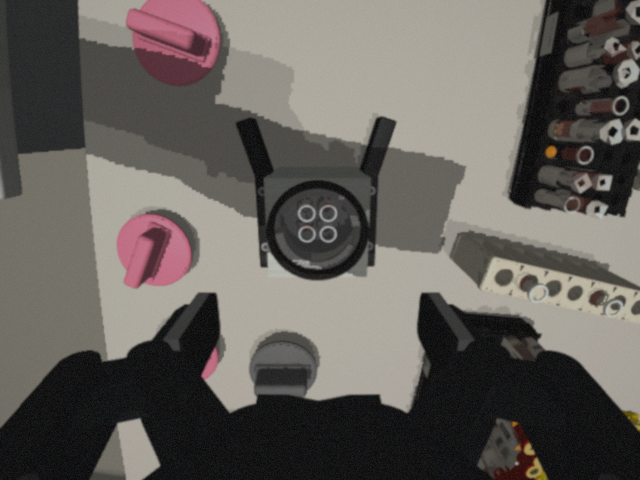

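The bucket sits in the stand at about (492.1, −135.6), x axis at −84.6°, pressed hard against the back stop. Next is the cap; first I'll check the clearance around it.

Run:
```python
import numpy as np
for n in('c_w1','c_scene','c_side'):
    P=np.load(n+'.npz')['P'].reshape(-1,3)
    for y0 in range(-460,-280,20):
        k=(P[:,0]>420)&(P[:,0]<520)&(P[:,1]>y0)&(P[:,1]<=y0+20)&(P[:,2]<200)
        if k.sum(): print(n,y0,k.sum(),P[k,2].max().round())
```

```text
c_w1 -460 386 13.0
c_w1 -440 640 44.0
c_w1 -420 1819 45.0
c_w1 -400 1029 3.0
c_w1 -380 559 25.0
c_w1 -360 444 25.0
c_w1 -340 1150 57.0
c_w1 -320 2061 56.0
c_w1 -300 1646 26.0
c_scene -460 170 104.0
c_scene -440 216 101.0
c_scene -420 209 99.0
c_scene -400 45 6.0
c_scene -380 38 4.0
c_scene -360 41 26.0
c_scene -340 176 60.0
c_scene -320 290 59.0
c_scene -300 181 29.0
c_side -460 207 103.0
c_side -440 241 103.0
c_side -420 232 102.0
c_side -400 34 6.0
c_side -380 24 6.0
c_side -360 34 52.0
c_side -340 199 58.0
c_side -320 348 60.0
c_side -300 209 28.0
```

Emit:
send_rows(fingers=[0.4, 0.4, 0.4, 0.4, 0.4, 0.4, 0.4, 0.4, 0.4, 0.4, 0.4, 0.4, 0.4, 0.4], xyz=[[0, -2, 0], [-0.4, -4, 0], [-0.8, -6, 0], [-1.2, -8, 0], [-1.6, -10, 0], [-2, -12, 0], [-2.1, -14, 0], [-2.1, -16, 0], [-2.1, -18, 0], [-2.1, -18.8, 0], [-2.1, -18.8, 0], [-2.1, -18.8, 0], [-2.1, -18.8, -2], [-2.1, -18.8, -2]], spin=[0.14, 0.28, 0.42, 0.56, 0.7, 0.84, 0.98, 1.12, 1.26, 1.4, 1.5, 1.576, 1.576, 1.576])

```text
t: 11.8
eef_pos: [468.7, -323.3, 197.2]
tool_rot: [-0.05, 0.999, 0.002, -0.002]
ft_force: [-0.6, -0.2, -0.8]
gripper_width: 51.2
```

Emit:
send_rows(fingers=[0.4, 0.4, 0.4, 0.4, 0.4, 0.4, 0.4, 0.4, 0.4, 0.4], xyz=[[0, 0, -3], [0, 0, -6], [0, 0, -9], [0, 0, -11], [0, 0, -12.5], [0, 0, -14], [0, 0, -15], [0, 0, -15.3], [0, 0, -15.3], [0, 0, -15.3]], spin=[0, 0, 0, 0, 0, 0, 0, 0, 0, 0])

```text
t: 12.8
eef_pos: [470.9, -324.1, 47.9]
tool_rot: [-0.05, 0.999, -0.0, 0.0]
ft_force: [0.5, -0.5, 0.3]
gripper_width: 51.2
```

Run:
```python
from h import *
s=arm.get_state();print(s['t'],s['eef_pos'],s['tool_rot'],s['ft_force'],s['gripper_width'])
```

```text
12.8 [ 470.89546426 -324.1183787    47.85639175] [-5.00497666e-02  9.98746670e-01 -2.07420709e-04  2.57486580e-04] [ 0.49896098 -0.54275907  0.26861127] 51.18084828966235
```

Emit:
send_rows(fingers=[1, 1, 1, 1, 1, 1, 1, 1], xyz=[[0, 0, 0], [0, 0, 0], [0, 0, 0], [0, 0, 0], [0, 0, 0], [0, 0, 0], [0, 0, 0], [0, 0, 0]], spin=[0, 0, 0, 0, 0, 0, 0, 0], newtons=80)

```text
t: 13.6
eef_pos: [471.0, -324.3, 47.9]
tool_rot: [-0.05, 0.999, -0.0, 0.0]
ft_force: [0.2, 0.6, 6.3]
gripper_width: 14.6
```

Emit:
send_rows(fingers=[1, 1, 1, 1, 1, 1, 1, 1, 1, 1, 1, 1, 1], xyz=[[0, 0, 2], [0, 0, 5], [0, 0, 9], [0.3, 3, 12], [0.7, 6, 12], [1.1, 9, 12], [1.5, 12, 12], [1.8, 15, 12], [2.1, 17, 12], [2.15, 18.8, 12], [2.15, 18.8, 12], [2.15, 18.8, 12], [2.15, 18.8, 12]], spin=[0, 0, 0, -0.05, -0.1, -0.15, -0.18, -0.18, -0.18, -0.18, -0.18, -0.18, -0.18])

```text
t: 14.9
eef_pos: [491.9, -137.1, 167.2]
tool_rot: [0.041, 0.999, -0.0, -0.0]
ft_force: [-0.4, 0.3, -0.9]
gripper_width: 14.8
```

Run:
```python
from h import *
s=arm.get_state();print(s['t'],s['eef_pos'],s['tool_rot'],s['ft_force'],s['gripper_width'])
a=[cap(n,n+'5.png') for n in('wrist','side')]
for c in a:
    P=cloud(c);f=c['frame'].astype(int);g=(f.max(2)-f.min(2)<30)
    m=(P[...,0]>430)&(P[...,0]<550)&(P[...,1]>-200)&(P[...,1]<-70)
    for z0,z1,zz in((86,94,90),(97,103,100),(135,144,141)):
        V,U=np.nonzero(m&(P[...,2]>z0)&(P[...,2]<z1))
        if len(V)>20:
            q=plane(c,np.c_[U,V],zz)[:,:2].astype(np.float32);print(zz,len(V),cv2.minAreaRect(q),cv2.minEnclosingCircle(q))
A=cv2.imread('pics/wrist5.png')[180:480,120:520];B=cv2.resize(cv2.imread('pics/side5.png')[130:280,290:490],(400,300))
cv2.imwrite('pics/p5.png',np.hstack([A,B]))
```

```text
14.9 [ 491.85046743 -137.14342122  167.19702786] [ 4.05734336e-02  9.99176505e-01 -2.77753742e-04 -1.74874504e-04] [-0.4344472   0.33423198 -0.93559614] 14.779950497280824
90 2480 ((469.7995910644531, -137.91075134277344), (36.965877532958984, 80.26573181152344), 5.332904815673828) ((469.9061584472656, -137.76046752929688), 43.64835739135742)
100 1020 ((463.9838562011719, -130.38467407226562), (68.0240707397461, 20.916542053222656), 79.24443817138672) ((474.25836181640625, -132.33639526367188), 34.01213455200195)
141 9043 ((481.4341125488281, -136.73016357421875), (77.16940307617188, 60.04728317260742), 85.91542053222656) ((489.9784851074219, -137.2955780029297), 38.77296829223633)
90 283 ((491.82037353515625, -131.66107177734375), (80.88133239746094, 86.83120727539062), 4.455943584442139) ((492.209716796875, -131.66165161132812), 58.2170295715332)
100 137 ((492.7762451171875, -129.98895263671875), (78.63632202148438, 75.90965270996094), 87.53331756591797) ((493.4822082519531, -132.23472595214844), 43.27016830444336)
141 158 ((492.4192810058594, -125.2916259765625), (60.73763656616211, 76.39311218261719), 84.90291595458984) ((491.7294921875, -133.33502197265625), 39.8736572265625)
```

View pics/p5.png

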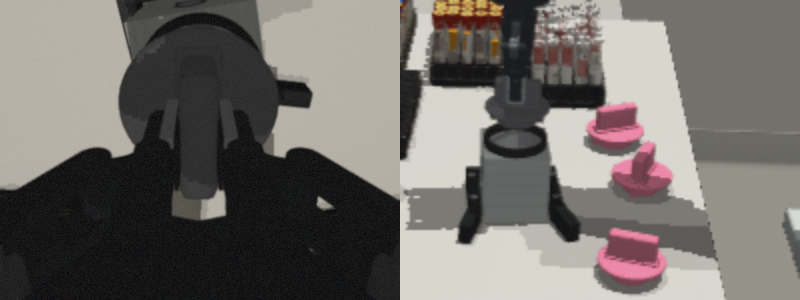

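The cap is held square above the mouth. Comparing the two wrist views shows a hand-eye bias of about 1.7 mm. Correcting for it, the cap and bucket agree to about 1 mm at the current TCP. Lowering gently.

Emit:
send_rows(fingers=[1, 1, 1, 1, 1, 1, 1, 1, 1, 1], xyz=[[0.03, -0.1, 0], [0.03, -0.1, -0.5], [0.03, -0.1, -1], [0.03, -0.1, -1.5], [0.03, -0.1, -2], [0.03, -0.1, -2.3], [0.03, -0.1, -2.6], [0.03, -0.1, -2.8], [0.03, -0.1, -2.8], [0.03, -0.1, -2.8]], spin=[0, 0, 0, 0, 0, 0, 0, 0, 0, 0])

```text
t: 16.0
eef_pos: [492.5, -137.0, 139.4]
tool_rot: [0.04, 0.999, -0.0, 0.0]
ft_force: [0.6, -0.8, -1.3]
gripper_width: 14.6
```

Emit:
send_rows(fingers=[1, 1, 1, 1, 1, 1], xyz=[[0, 0, -0.15], [0, 0, -0.3], [0, 0, -0.45], [0, 0, -0.6], [0, 0, -0.6], [0, 0, -0.6]], spin=[0, 0, 0, 0, 0, 0])

```text
t: 16.6
eef_pos: [492.4, -137.0, 133.2]
tool_rot: [0.04, 0.999, 0.0, -0.0]
ft_force: [0.1, -0.6, -1.5]
gripper_width: 14.8
```

The spigot and lugs went in without force. Pressing down against the ring.

Emit:
send_rows(fingers=[1, 1, 1, 1, 1, 1, 1, 1], xyz=[[0, 0, -0.2], [0, 0, -0.4], [0, 0, -0.6], [0, 0, -0.8], [0, 0, -0.95], [0, 0, -1.1], [0, 0, -1.1], [0, 0, -1.1]], spin=[0, 0, 0, 0, 0, 0, 0, 0])

```text
t: 17.4
eef_pos: [492.6, -137.0, 122.9]
tool_rot: [0.04, 0.999, -0.0, 0.0]
ft_force: [-2.8, -0.5, 11.5]
gripper_width: 14.6
```

Emit:
send_rows(fingers=[1, 1, 1, 1, 1, 1, 1, 1, 1, 1, 1, 1, 1, 1, 1], xyz=[[0, 0, 0], [0, 0, 0], [0, 0, 0], [0, 0, 0], [0, 0, 0], [0, 0, 0], [0, 0, 0], [0, 0, 0], [0, 0, 0], [0, 0, 0], [0, 0, 0], [0, 0, 0], [0, 0, 0], [0, 0, 0], [0, 0, 0]], spin=[-0.11, -0.22, -0.33, -0.44, -0.55, -0.66, -0.77, -0.88, -0.99, -1.1, -1.2, -1.3, -1.36, -1.4, -1.4])

```text
t: 18.9
eef_pos: [493.2, -136.8, 123.1]
tool_rot: [0.674, 0.738, 0.0, 0.001]
ft_force: [-0.2, 1.1, 12.2]
gripper_width: 14.5
```

Run:
```python
from h import *
s=arm.get_state();print(s['t'],s['eef_pos'],s['tool_rot'],s['ft_force'],s['torque'],s['gripper_width'])
```

```text
18.9 [ 493.18760538 -136.77810711  123.07508749] [6.74408652e-01 7.38357733e-01 4.60289127e-04 7.84800065e-04] [-0.19690745  1.07148832 12.22004855] [0.22936503 0.31225557 0.15218625] 14.528822973062374
```

Emit:
send_rows(fingers=[1, 1, 1, 1], xyz=[[0, 0, 0], [0, 0, 0], [0, 0, 0], [0, 0, 0]], spin=[-0.03, -0.06, -0.06, -0.06])

```text
t: 19.3
eef_pos: [492.1, -136.6, 122.9]
tool_rot: [0.696, 0.718, -0.0, -0.0]
ft_force: [-4.5, 1.7, 13.5]
gripper_width: 15.0
```

Run:
```python
from h import *
s=arm.get_state();print(s['t'],s['eef_pos'],s['tool_rot'],s['ft_force'],s['torque'],s['gripper_width'])
```

```text
19.3 [ 492.13032309 -136.59322239  122.93889057] [ 6.95666395e-01  7.18364988e-01 -6.72310313e-05 -7.73173777e-05] [-4.46507603  1.691408   13.54831235] [0.40657796 0.89783007 0.39474448] 14.997704169855554
```

Emit:
send_rows(fingers=[1, 1, 1, 1, 1, 1, 1, 1], xyz=[[0, 0, 0], [0, 0, 0.1], [0, 0, 0.2], [0, 0, 0.3], [0, 0, 0.4], [0, 0, 0.5], [0, 0, 0.5], [0, 0, 0.5]], spin=[0.05, 0.05, 0.05, 0.05, 0.05, 0.05, 0.05, 0.05])

```text
t: 20.1
eef_pos: [492.5, -136.9, 127.5]
tool_rot: [0.678, 0.735, 0.0, 0.0]
ft_force: [-0.9, 0.7, 6.5]
gripper_width: 14.7
```

Run:
```python
from h import *
s=arm.get_state();print(s['t'],s['eef_pos'],s['tool_rot'],s['ft_force'],s['torque'],s['gripper_width'])
```

```text
20.1 [ 492.49457907 -136.8556462   127.48169008] [6.77850046e-01 7.35200173e-01 1.18074331e-04 8.42833017e-05] [-0.88934992  0.67323837  6.50330723] [0.28567214 0.26023115 0.05321897] 14.702860728049115
```

Emit:
send_rows(fingers=[1, 1, 1, 1, 1, 1], xyz=[[0, 0, 0.1], [0, 0, 0.2], [0, 0, 0.25], [0, 0, 0.25], [0, 0, 0.25], [0, 0, 0.25]], spin=[0, 0, 0, 0, 0, 0])

```text
t: 20.7
eef_pos: [492.3, -137.0, 129.6]
tool_rot: [0.678, 0.735, -0.0, -0.0]
ft_force: [-0.4, -0.1, -6.7]
gripper_width: 14.5
```

At 129.6 mm the wrist carries −6.7 N, which is the bucket's weight, so the lock holds. Lifting slowly.

Emit:
send_rows(fingers=[1, 1, 1, 1, 1, 1, 1, 1, 1, 1, 1, 1, 1, 1, 1, 1], xyz=[[0, 0, 0.3], [0, 0, 0.7], [0, 0, 1.2], [0, 0, 1.8], [0, 0, 2.5], [0, 0, 3.3], [0, 0, 4.1], [0, 0, 4.9], [0, 0, 5.7], [0, 0, 6.4], [0, 0, 7], [0, 0, 7.5], [0, 0, 7.8], [0, 0, 7.8], [0, 0, 7.8], [0, 0, 7.8]], spin=[0, 0, 0, 0, 0, 0, 0, 0, 0, 0, 0, 0, 0, 0, 0, 0])

```text
t: 22.3
eef_pos: [492.2, -136.9, 207.5]
tool_rot: [0.678, 0.735, -0.0, -0.0]
ft_force: [-1.5, 0.1, -7.5]
gripper_width: 14.5
```

Run:
```python
from h import *
s=arm.get_state();print(s['t'],s['eef_pos'],s['tool_rot'],s['ft_force'],s['gripper_width'],np.abs(s['joint_vel']).max())
A=cap('side','side6.png');B=cap('scene','scene6.png')
P=cloud(A).reshape(-1,3)
k=(P[:,0]>440)&(P[:,0]<545)&(P[:,1]>-110)&(P[:,1]<-85)&(P[:,2]>40)&(P[:,2]<200)
q=P[k];print('near face z range',q[:,2].min(),q[:,2].max(),'fit y=f(x,z)',np.linalg.lstsq(np.c_[q[:,0],q[:,2],np.ones(len(q))],q[:,1],rcond=None)[0])
a=cv2.resize(cv2.imread('pics/side6.png')[90:290,280:480],(400,400));b=cv2.resize(cv2.imread('pics/scene6.png')[130:300,270:440],(400,400))
cv2.imwrite('pics/p6.png',np.hstack([a,b]))
```

```text
22.3 [ 492.2148634  -136.94721286  207.47424168] [ 6.77893175e-01  7.35160348e-01 -1.67189764e-04 -2.80239794e-04] [-1.53033804  0.11774978 -7.53193417] 14.51512930523555 0.0023867464539109534
near face z range 80.48627049627098 199.71497776007072 fit y=f(x,z) [ 8.41941131e-02 -5.43815290e-02 -1.30961646e+02]
```

View pics/p6.png

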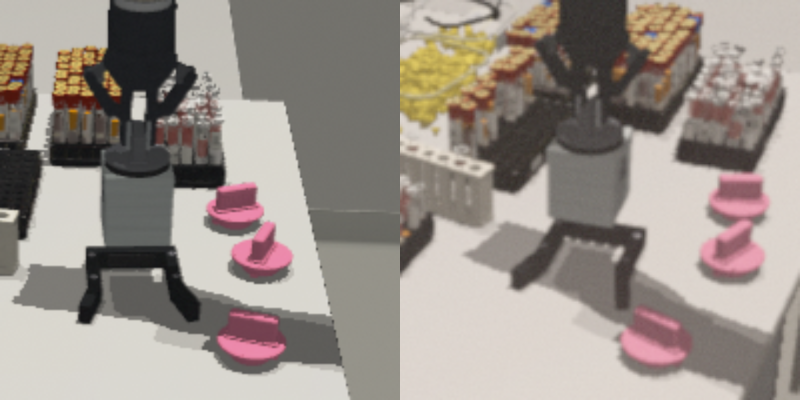

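The sealed bucket hangs upright from its cap above the stand, with its underside at about 80 mm, and it is still. Handing in.

```bash
python3 -c "
from workcell import arm
print(arm.close_job())"
```

```text
the job is handed in; nothing more can be done
None
```

The job is handed in, at about 22 s of the 72 s allowed. It gave no verdict, so success is judged only from my own checks.

**What I did**
- I gripped the open bucket by its sides and slid it into the stand until it pressed on the back stop with about 16 N.
- I took the grey cap by its ridge and put its lugs through the notches without force. I then pressed the ring down with about 12 N.
- I turned the cap 80° clockwise until the moment rose at the stop, then let it spring up to seat.
- I lifted the bucket and held it there with 80 N of grip.

**Last checks**
- **Lock:** the wrist carries about −7 N, which is the bucket's weight, and the ridge stayed gripped.
- **Hang:** the underside is at about 80 mm, the bucket looks upright, and joint speeds are about 0. In the last pictures it hangs clear of the stand.

**What disagreed**
- **Wrist camera:** two wrist views differed by about 2 mm from hand-eye bias, and I corrected for that.
- **Home position:** by camera the bucket stood about 2 mm short of the stand's origin. That is inside the 6 mm limit, and the stop had been felt.
- **Tilt:** a rough fit of the front face gave 0.05 rad, inside the 0.2 rad limit. The fit also took in the cap and ring, so it is not a precise figure.
- **Not measured:** I did not check the bystanders after the moves, but nothing touched them as far as I could tell.

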